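# Clear the static, then hold the sample wand centred in the Faraday cup

### The job

Clear the stray static from the Faraday cup's white guide collar first: squeeze the trigger of the antistatic pistol in its bench stand all the way in against the grip, then let it spring right back out. Then lift the sample wand (the one with the plain straight handle above a round guard disc) out of its rack and lower its brass end through the collar in the lid of the cup without ever touching the cup, finishing with the gripper still holding the wand, motionless, upright and centred in the collar, its brass end about halfway down inside the cup while the reading is taken. Leave the other two wands and the small loose things on the bench where they are.

Things in the scene. Friction and masses are not known exactly. Their poses are not given: they have to be found in the camera images.
- faraday_cup: Faraday cup: fixed upright aluminium can, 92 mm across, 135 mm tall. A white collar, 43 mm across, rises from its lid (115 to 135 mm above the bench). A straight bore 28 mm across runs down through collar and lid (135 to 108 mm up); below, the inside is 58 mm wide, its floor 20 mm up. Origin: centre of the underside; z up along the bore. Connector at -x (to 59 mm out, 40 mm up), brass post at +y.
- collar_mouth (a point): centre of the bore at the top of the white collar, 135 mm above the bench
- cup_mid (a point): point on the cup's axis halfway down its inside, 68 mm above the bench, 67 mm below the collar's mouth: where the wand's brass end face belongs
- pistol: grey antistatic pistol, fixed, on its side on a stand: barrel, grip, trigger level, mid-height 125 mm up. Origin: centre of the 85 mm square foot, under the barrel. Barrel along y, 38 wide, muzzle at +y towards the cup; its clamp tops out 149 mm up. Grip runs to -x (x -18 to -121 mm), 24 mm thick (y -44 to -20), 30 mm high (z 110 to 140), free air below. The trigger is on the grip's +y side.
- squeeze_point (a point): where to squeeze from above, fingers closing along the pistol's y: mid-height of grip and trigger (125 mm up), at pistol x = -69 mm, midway between grip back and front of the squeezed trigger. One finger goes behind the grip (-y), one before the trigger (+y). From here it is 19.5 mm to the grip's back and 31 mm to the resting trigger's front: 51 mm in all, 39 mm when fully squeezed.
- pistol_trigger (a joint): black trigger lever, 64 mm long, 10 mm thick and 21 mm high, turning about an upright pin by the barrel. 0 rad: sprung out, as it rests; 0.25 rad: fully in, against its stop. A spring pushes it out, with about 3 N at the squeeze point when out and 8 N when in; let go, it returns to 0.
- wand_rack: white plastic block, 142 x 50 x 55 mm high, fixed, on a thin metal foot plate (186 x 50 x 4 mm), with three upright round wells in a row along its x (at x = -44, 0 and 44 mm), 13.5 mm across and 40 mm deep (floor 15 mm above the bench). A wand stands in each; which stands where varies. Origin: centre of the underside; x runs along the row.
- sample_wand: the wand to use: 150 mm long, about 40 g, upright in a well of the rack. From the bottom: brass end 12 mm across, 18 mm long; white stem 10 mm across up to 108 mm; round black guard disc 22 mm across, 108 to 112 mm; plain straight black handle 14 mm across, 112 to 150 mm, flat top. Origin: centre of the brass end face at the bottom; z runs up the wand.
- ball_wand: not to be moved: like the sample wand, but without disc and with a black ball 24 mm across on top (142 mm tall). Origin: bottom centre, z up
- tee_wand: not to be moved: like the sample wand, but without disc and with a black crossbar 36 mm long, 12 mm thick, on top (130 mm tall). Origin: bottom centre, z up
- tip_tin: small pale round tin, 27 mm across and 18 mm tall, loose on the bench between rack and cup; to be left alone. Origin: centre of its underside
- marker: black and white marker pen, 125 mm long, lying loose at the left front; to be left alone. Origin: centre of its underside
- module_2: small red circuit module, 55 x 35 x 12 mm, loose at the left; to be left alone. Origin: centre of its underside
- tape_amber: roll of amber tape, 70 mm across and 18 mm tall, loose at the right front; to be left alone. Origin: centre of its underside

How it is judged:
By the outcome, as a careful person would: the job done as asked, in the order asked, and still so for the second after the job is handed in, while the arm keeps its last pose, push and grip.
It also fails if it takes over 48 s, if anything falls off the work surface, if the arm or the gripper's body presses on something with over 40 N, if the wrist force passes 120 N, or if a joint passes its speed limit or range.

### The arm

A 6-joint arm with a two-finger parallel gripper is mounted at the origin on a cart in front of the work surface, level with it; the furniture and walls round the work are solid. World frame = base frame: x ahead of the robot, y to its left, z up, the work surface at z = 0. Lengths are in mm, angles in rad, forces in N, time in s.
With the tool pointing down it reaches from about 300 to 875 mm from the base axis. Payload 4.2 kg.
Tool frame: the origin (TCP) lies at the very end of the fingers, on their centre line; the grasp point (between the pads) lies 19 mm behind it; z points along the fingers, y is the line along which they close (so a half turn about z gives the same grasp; the last joint's range is limited). The gripper opens to 85 mm and grips with 20 to 120 N. Pads are 22 mm wide; open, the fingers measure 114 mm over their backs; the gripper's body (76 mm by 85 mm) begins 54 mm behind the grasp point. The pads swing forward as they close: fully open they stand 13 mm farther back than shut.
Start: joints at [1.312, 0.32, 1.565, -0, 1.257, -0.02], TCP at [136.01, 558.697, 231.338] pointing down, gripper open.
Joint ranges: [-3.11, 3.11], [-0.84, 2.01], [0.21, 2.61], [-1.34, 4.49], [0.05, 2.63], [-2.56, 2.56]. Speed limits (rad/s): [2.57, 2.57, 3.14, 3.14, 3.14, 3.14].

### API

Orientations are given as [roll, pitch, yaw] about the fixed x, y, z axes, in that order (R = Rz(yaw) Ry(pitch) Rx(roll)).
In Python, from plant import * gives the robot as it stands. Calls block until the motion is done:
- movep(position, orientation): joint-space move of the TCP to a pose.
- servo_line(position, speed=150, frame=None, force_limit=None): straight line of the TCP; frame=None keeps the orientation; speed is the mean speed in mm/s. With force_limit (N) it stops when the force on the tool has changed by that much, and returns True; else False.
- goto_joints(angles): joint-space move.
- open_gripper() and gripper_close(squeeze=None): open the fingers fully, or close them until they stop; squeeze is the grip in N (None keeps the last).
- pause(seconds).
- ik(position, orientation): joint angles nearest the present ones, or None.
- read_state(): the state.
- capture(name): name is "side" or "top"; returns a dict with "image" (384x512x3 uint8, red, green, blue), "fx", "fy", "cx", "cy" (pixels), "rvec" (rotation vector, rad) and "tvec" (3), from world to camera coordinates, as OpenCV has them. Camera axes: x right, y down, z forward; pixel columns grow to the right and rows downward; lengths in mm; the calibration is good to about 2 mm. A picture is of the moment at which its call begins. There is no depth.
A pose or a line that the arm cannot do raises PlanningError and nothing moves.
- hand_in(): hands the job in; it is judged then, once.
The state is a dict: "clock": time; "joint_pos": joint angles; "joint_vel": joint speeds; "tau": joint torques, N m; "eef_pos": TCP position; "tcp_rot": TCP orientation; "wrist_force": force on the tool from outside, world axes, zero at the start; "wrist_torque": the same for the moment, N m; "grip_width": opening from 0.0 (shut) to 1.0 (fully open); "gripper_force": force on a finger pad.
Only numpy, scipy, OpenCV 4.12 (cv2) and the standard library are available. Lean on these libraries where they do the work, as an engineer would, in place of code of your own. Each camera call takes 0.05 s, during which the arm holds its last target. There are 200 camera calls.

## Working session

There is one attempt and no reset: what is moved stays moved. The work goes in short steps, each a Python script; the robot and the scene stay as the last script left them, time stands still between calls to the robot, and variables do not carry over. Pictures are saved under pics/ and viewed, at most 10 in all, crops included, and the job is handed in when it is done.

```bash
mkdir -p pics; ls
python3 - <<'E'
from plant import *
import cv2,pickle
d={}
for n in("side","top"):
    c=capture(n);d[n]=c
    cv2.imwrite(f"pics/{n}0.png",cv2.resize(c["image"][:,:,::-1],(800,600),interpolation=cv2.INTER_CUBIC))
    R=cv2.Rodrigues(c["rvec"])[0];print(n,c["fx"],c["cx"],c["cy"],-R.T@c["tvec"],R[2])
pickle.dump(d,open("c0.pkl","wb"))
s=read_state();print(s["clock"],s["tcp_rot"],s["wrist_force"],s["grip_width"])
E
```

```text
pics
side 452.3302987151079 256.6847726024801 189.96769941015805 [ 333.69663166 1159.9197422   926.08357823] [ 0.08689101 -0.8239275  -0.55999414]
top 397.80333545597597 263.69069713423187 192.8964788533662 [ 237.2242334   -78.42278497 1196.31282115] [ 0.19646321  0.02606004 -0.98016482]
0.1 [-3.14001282e+00 -3.00165318e-05  2.90279473e+00] [-0.13721551 -0.65651578  0.16852681] 0.9972057761660146
```

View pics/side0.png

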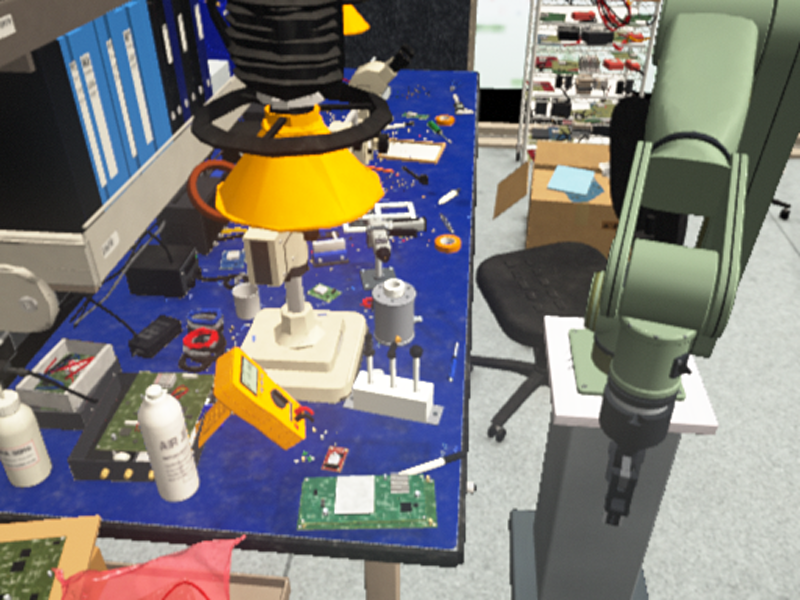

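View pics/top0.png

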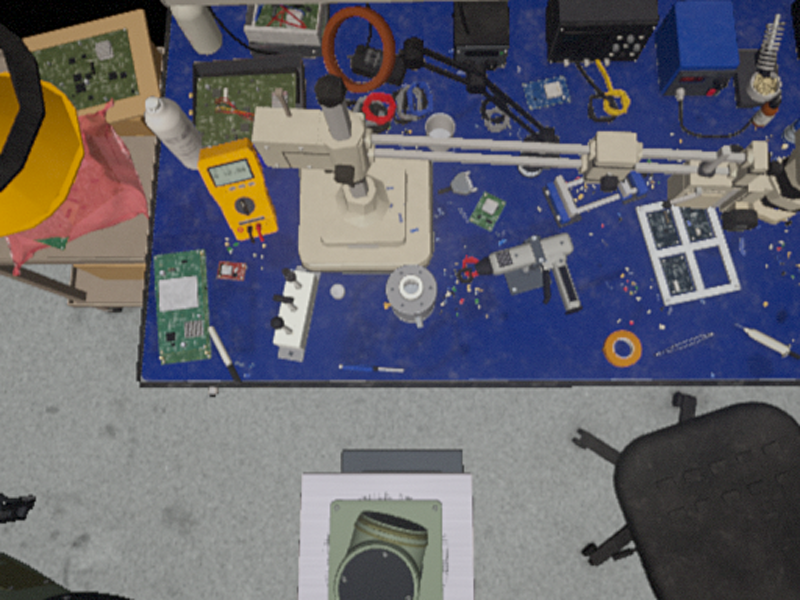

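The side view shows the rack at about (395,390), the cup at (394,310) and the pistol at (385,235). The top view shows the rack at (295,315), the cup collar at (411,287) and the pistol at (540,265), with the microscope stand beside the cup on the +x side. I'll enlarge both regions.

Run:
```python
import cv2,pickle
d=pickle.load(open("c0.pkl","rb"))
t=d["top"]["image"][135:245,165:385,::-1]; s=d["side"]["image"][120:275,205:315,::-1]
cv2.imwrite("pics/t1.png",cv2.resize(t,None,fx=3.6,fy=3.6,interpolation=cv2.INTER_CUBIC))
cv2.imwrite("pics/s1.png",cv2.resize(s,None,fx=3.8,fy=3.8,interpolation=cv2.INTER_CUBIC))
```

```text
(no output)
```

View pics/t1.png

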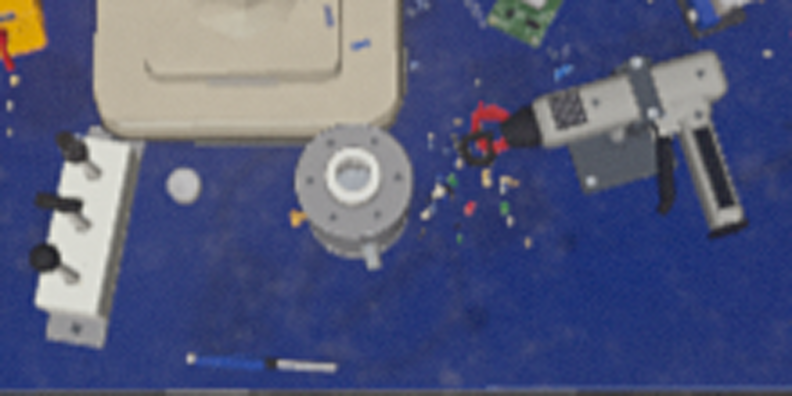

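View pics/s1.png

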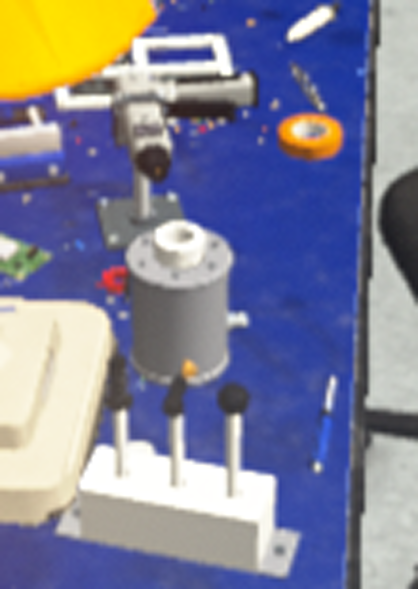

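Top crop: the collar is at about (355,176). The wands run from far to near as sample (straight handle and disc, about (70,147)), tee (58,203) and ball (44,257). The pistol grip runs from (697,115) to (728,230), with the trigger at (667,175). Side crop: the collar is at (180,240), and the handles are at (118,385), (175,392) and (233,398). That puts the sample wand in the +x well.

```bash
cat > h.py <<'E'
import cv2,pickle,numpy as np
def cam(c):
    R=cv2.Rodrigues(np.array(c["rvec"],float))[0];t=np.array(c["tvec"],float).ravel();return R,t
def ray(c,u,v):
    R,t=cam(c);d=R.T@np.array([(u-c["cx"])/c["fx"],(v-c["cy"])/c["fy"],1]);return -R.T@t,d
def onz(c,u,v,z):
    o,d=ray(c,u,v);return o+d*(z-o[2])/d[2]
def tri(c1,p1,c2,p2):
    o,d=ray(c1,*p1);q,e=ray(c2,*p2);d=d/np.linalg.norm(d);e=e/np.linalg.norm(e)
    s=np.linalg.lstsq(np.c_[d,-e],q-o,rcond=None)[0];a=o+s[0]*d;b=q+s[1]*e
    return (a+b)/2,np.linalg.norm(a-b)
T=lambda u,v:(165+(u+.5)/3.6-.5,135+(v+.5)/3.6-.5)   # crop -> full pixels
S=lambda u,v:(205+(u+.5)/3.8-.5,120+(v+.5)/3.8-.5)
def mask_blobs(c,f,box,lo=4):
    x0,y0,x1,y1=box;h=cv2.cvtColor(c["image"],cv2.COLOR_RGB2HSV).astype(int)
    m=f(h[...,0],h[...,1],h[...,2]).astype(np.uint8);k=np.zeros_like(m);k[y0:y1,x0:x1]=m[y0:y1,x0:x1]
    n,l,st,ce=cv2.connectedComponentsWithStats(k)
    return [(st[i][4],ce[i],l==i) for i in range(1,n) if st[i][4]>=lo]
E
python3 - <<'E'
from h import *
np.set_printoptions(precision=1,suppress=True)
d=pickle.load(open("c0.pkl","rb"));t,s=d["top"],d["side"]
def box(f,a,b): return [int(x) for x in (*f(*a),*f(*b))]
white=lambda H,S_,V:(V>185)&(S_<45)
dark=lambda H,S_,V:(V<75)&(S_<140)
for n,b in("collar",box(T,(310,135),(400,220))),("rack",box(T,(20,115),(150,350))):
    for a,c,l in mask_blobs(t,white,b,20):
        r=cv2.minAreaRect(np.argwhere(l)[:,::-1].astype(np.float32)); print(n,a,c,r,onz(t,*r[0],135),onz(t,*r[0],55))
for a,c,l in mask_blobs(s,white,box(S,(140,210),(220,275)),20):
    ys,xs=np.where(l);print("side collar",a,c,xs.min(),xs.max(),ys.min(),ys.max())
print("dark top",[(a,c,onz(t,*c,z)) for (a,c,_),z in zip(mask_blobs(t,dark,box(T,(20,115),(110,280))),(0+146,139,145))])
print("dark side",[(a,c) for a,c,_ in mask_blobs(s,dark,box(S,(95,335),(260,425)))])
print("collar tri",tri(t,T(355,175),s,S(180,236)), onz(t,*T(355,175),135),onz(s,*S(180,236),135))
for n,a,b in("ball",(44,257),(233,397)),("tee",(58,203),(176,390)),("samp",(70,147),(118,382)),("stemS",(97,173),(122,475)),("stemT",(85,225),(177,487)),("stemB",(74,276),(234,497)):
    print(n,*tri(t,T(*a),s,S(*b)))
P=lambda u,v,z:onz(t,*T(u,v),z)
print("grip L",P(683,130,140),P(710,228,140),"R",P(712,110,140),P(742,215,140))
print("trigger",P(664,140,135),P(667,205,135),"barrel up",P(535,95,125),P(715,52,125),"low",P(545,148,125),P(690,120,125))
print("foot",P(590,192,3),P(657,180,3),P(570,150,3))
# microscope head
for a,b in(((257,140),(245,228)),((335,172),(300,270))): print("scope",tri(t,(a[0]*.64,a[1]*.64),s,(b[0]*.64,b[1]*.64)))
E
```

```text
collar 105 [262.5 183.3] ((262.5, 183.0), (14.0, 13.0), 90.0) [477.6 -47.  135. ] [495.7 -44.6  55. ]
rack 622 [188.3 198.5] ((187.4264678955078, 197.10548400878906), (16.681194305419922, 48.65911102294922), 11.689369201660156) [439.4 158.1 135. ] [454.7 175.9  55. ]
side collar 153 [253.6 184.2] 244 261 178 191
side collar 37 [243.6 188.3] 241 249 183 191
dark top [(np.int32(38), array([184.6, 175.5]), array([497.5, 165.8, 146. ])), (np.int32(44), array([180.5, 191. ]), array([455.7, 177. , 139. ])), (np.int32(48), array([176.8, 206.1]), array([413.1, 183.8, 145. ]))]
dark side [(np.int32(6), array([234.7, 216.3])), (np.int32(10), array([251.4, 221.5])), (np.int32(39), array([265.9, 224.7])), (np.int32(9), array([250.3, 227.1]))]
collar tri (array([476.5, -49. , 135.4]), np.float64(0.6170596462070208)) [476.9 -49.  135. ] [476.2 -49.5 135. ]
ball [412.  182.4 149.8] 0.8021937077700347
tee [454.1 174.3 146.6] 0.08741916406236801
samp [497.9 167.3 145.3] 0.3422824444773604
stemS [498.2 165.5  53.5] 0.2730729601869506
stemT [454.8 174.   52.5] 0.5111053796836911
stemB [411.5 181.4  52.9] 2.6463565767240382
grip L [ 509.  -297.3  140. ] [ 433.5 -313.9  140. ] R [ 524.5 -319.9  140. ] [ 443.3 -338.2  140. ]
trigger [ 502.6 -283.7  135. ] [ 452.2 -283.8  135. ] barrel up [ 541.6 -187.9  125. ] [ 575.  -327.9  125. ] low [ 499.4 -194.5  125. ] [ 520.8 -306.1  125. ]
foot [ 490.6 -244.8    3. ] [ 500.7 -301.8    3. ] [ 527.4 -229.     3. ]
scope (array([670.9, 173.5, 364.6]), np.float64(48.51855060338832))
scope (array([641.3,  73.5, 237.7]), np.float64(11.395846785133136))
```

The measurements agree well: both collar rays meet at z = 135.4, and the three stems sit about 44 mm apart at z ≈ 53–55. That gives the collar at (476.5,-49), the wand at (498,166) and pistol yaw of about 0.218. Now I'll approach the pistol.

```bash
cat >> h.py <<'E'
X=np.array([np.cos(.218),np.sin(.218),0]);Y=np.array([-X[1],X[0],0])
SQ=400*X-405.4*Y
PO=[np.pi,0,.218]
E
python3 - <<'E'
from plant import *
from h import *
np.set_printoptions(precision=1,suppress=True)
print(ik([380,-60,300],PO),ik(list(SQ+[0,0,102]),PO))
movep([380,-60,300],PO)
p=SQ+5*Y
movep(list(p+[0,0,240]),PO)
print(servo_line(list(p+[0,0,150]),speed=150,force_limit=8))
d={}
for n in("side","top"): d[n]=capture(n)
pickle.dump(d,open("c1.pkl","wb"))
s=read_state();print(s["clock"],s["eef_pos"],s["wrist_force"])
t=d["top"]["image"][135:265,300:420,::-1];q=d["side"]["image"][70:200,190:310,::-1]
cv2.imwrite("pics/b.png",cv2.resize(np.hstack([t,q]),None,fx=3.3,fy=3.3,interpolation=cv2.INTER_CUBIC))
E
```

```text
[-0.2 -0.   1.8 -0.   1.4  1.2] [-0.6  0.4  1.8 -0.   1.   0.8]
False
4.375 [ 477.9 -304.7  151.5] [-0.9 -0.4  0.3]
```

View pics/b.png

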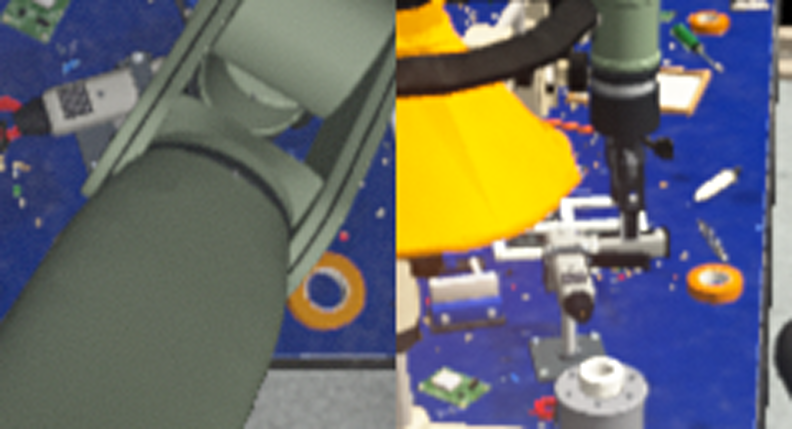

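The top view is blocked by the arm. In the side view the fingers at (630,215) stand over the grip, in front of the trigger. I'll descend, guarded by a force limit, and squeeze.

Run:
```python
from plant import *
from h import *
np.set_printoptions(precision=3,suppress=True)
def st(n):
    s=read_state();f=np.array(s["wrist_force"]);print(n,round(s["clock"],2),np.array(s["eef_pos"]),"f",f@X,f@Y,f[2],"w",s["grip_width"],s["gripper_force"])
p=SQ+5*Y
if servo_line(list(p+[0,0,103]),speed=80,force_limit=6): st("CONTACT");raise SystemExit
st("down")
servo_line(list(SQ+[0,0,103]),speed=40); st("centred")
gripper_close(squeeze=30); st("closed"); pause(.3); st("held")
c=capture("side");cv2.imwrite("pics/c.png",cv2.resize(c["image"][80:190,200:310,::-1],None,fx=5,fy=5,interpolation=cv2.INTER_CUBIC))
```

```text
down 5.11 [ 477.426 -304.611  103.248] f -0.24838199708230513 -0.1753002047138753 0.2961255187977623 w 1.0003931284966467 0.0
centred 5.38 [ 478.569 -309.782  103.482] f -0.23108496858758876 0.28065742267655114 0.042170532676900505 w 1.0009900116915273 0.0
closed 5.88 [ 478.887 -313.577  104.397] f -5.240953355317289 -10.413285779757095 1.8787230686766443 w 0.4529686773721615 34.04391431249678
held 6.17 [ 478.877 -313.59   104.386] f -4.851533567531656 -10.719711947051238 2.590708845841258 w 0.4532435065064157 34.08184333238751
```

View pics/c.png

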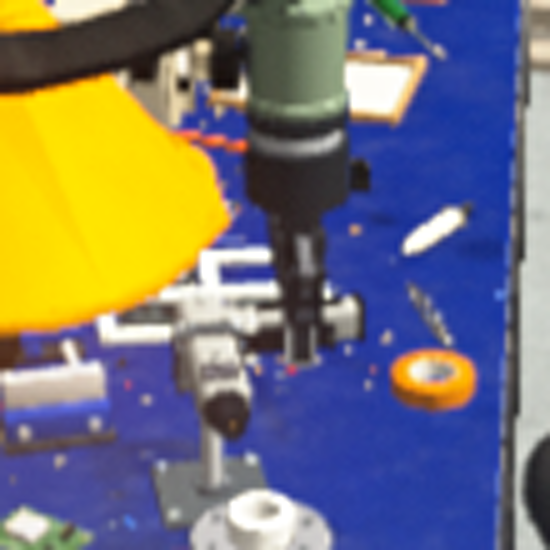

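The opening is 0.453 × 85 = 38.5 mm, which matches the 39 mm given for fully squeezed, so the trigger is on its stop. I'll release, retreat and go above the wand.

```bash
cat >> h.py <<'E'
W=np.array([498.,166.,0]); WO=[np.pi,0,-.187]
def st(n):
    from plant import read_state
    s=read_state();print(n,round(s["clock"],2),np.round(s["eef_pos"],1),"f",np.round(s["wrist_force"],1),"w",round(s["grip_width"],3),round(s["gripper_force"],1))
E
python3 - <<'E'
from plant import *
from h import *
open_gripper();pause(.3);st("open")
p=SQ+0*Y
servo_line(list(p+[0,0,103]),speed=40)
print(servo_line(list(p+[0,0,240]),speed=120,force_limit=8));st("up")
print(np.round(ik([380,-20,320],WO),2),np.round(ik([380,-20,320],[np.pi,0,np.pi-.187]),2))
movep([380,-20,320],WO)
d={n:capture(n) for n in("top","side")};pickle.dump(d,open("c2.pkl","wb"))
movep(list(W+[0,0,250]),WO);st("wand")
d0=pickle.load(open("c0.pkl","rb"))
c=capture("top");s=capture("side")
f=lambda im,a:cv2.resize(im[a[1]:a[3],a[0]:a[2],::-1],(390,390),interpolation=cv2.INTER_CUBIC)
cv2.imwrite("pics/d.png",np.hstack([f(c["image"],(310,140,390,220)),f(s["image"],(200,140,310,250))]))
E
```

```text
open 7.05 [ 478.2 -309.3  103. ] f [-0.7  0.5 -0.5] w 0.999 0.0
False
up 8.59 [ 477.8 -309.   239.1] f [-0.4  0.1 -0.8] w 1.002 0.0
[-0.08 -0.05  1.78 -0.    1.41  1.67] [-0.08 -0.05  1.78  0.    1.41 -1.47]
wand 10.81 [497.9 165.  250.3] f [-0.7  0.   0.3] w 0.998 0.0
```

View pics/d.png

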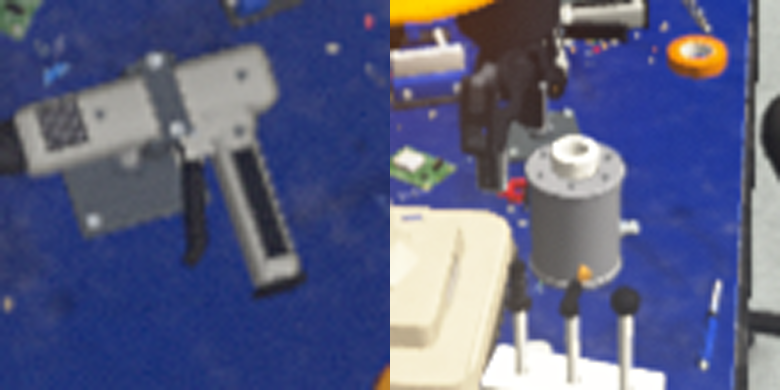

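The trigger at (195,210) is sprung out again. In the side view the fingers at (490,130) hang above the sample wand. Next I'll descend, grip and lift.

Run:
```python
from plant import *
from h import *
if servo_line(list(W+[0,0,132]),speed=120,force_limit=5): st("CONTACT");raise SystemExit
st("down")
gripper_close(squeeze=40);st("closed")
servo_line(list(W+[0,0,150]),speed=60);st("lift18")
servo_line(list(W+[0,0,310]),speed=130);st("lifted")
pause(.3)
d={n:capture(n) for n in("side","top")};pickle.dump(d,open("c3.pkl","wb"))
f=lambda im,a:cv2.resize(im[a[1]:a[3],a[0]:a[2],::-1],(390,585),interpolation=cv2.INTER_CUBIC)
cv2.imwrite("pics/e.png",np.hstack([f(d["side"]["image"],(190,130,290,280)),f(d["top"]["image"],(160,130,260,280))]))
```

```text
down 12.04 [498.6 166.1 132.7] f [ 0.1 -1.1 -0.5] w 1.0 0.0
closed 12.7 [498.1 166.  132.2] f [ 0.6 -0.3  2.3] w 0.152 38.9
lift18 13.15 [498.2 166.1 150.4] f [ 0.2  0.5 -0.2] w 0.154 39.0
lifted 14.53 [497.6 165.9 309.1] f [-0.2  0.5 -0.6] w 0.147 39.0
```

View pics/e.png

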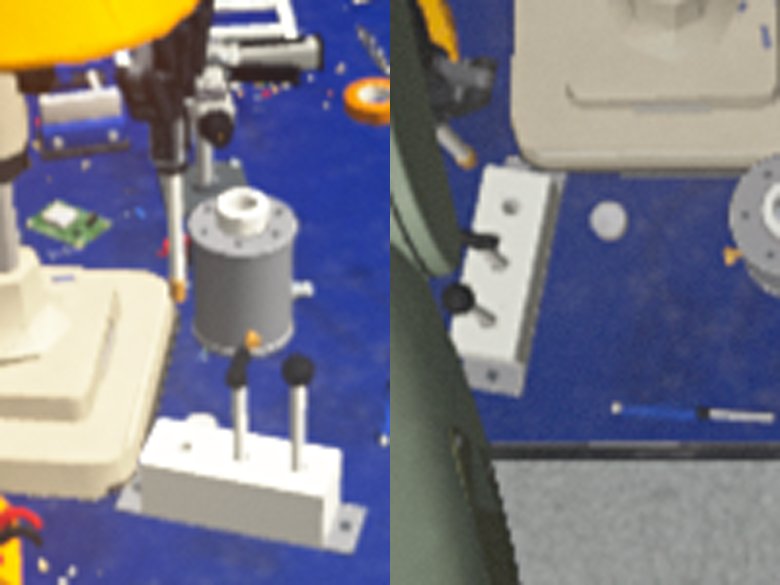

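The sample wand is held and the other two still stand. The brass end is at (180,292) in the left panel and (468,160) in the right. I'll triangulate it and check for lean.

Run:
```python
from h import *
np.set_printoptions(precision=1,suppress=True)
d=pickle.load(open("c3.pkl","rb"));s,t=d["side"],d["top"]
br=lambda H,S_,V:(H>8)&(H<28)&(S_>90)&(V>80)
for n,c,b in("s",s,(228,195,246,212)),("t",t,(170,160,190,180)):
    print(n,[(a,q) for a,q,_ in mask_blobs(c,br,b,2)])
def proj(c,P): return cv2.projectPoints(np.array(P,float),np.array(c["rvec"],float),np.array(c["tvec"],float),np.array([[c["fx"],0,c["cx"]],[0,c["fy"],c["cy"]],[0,0,1]]),None)[0].reshape(-1,2)
g=(497.6,165.9)
print("expected brass centre(z 201), end(192) s,t",proj(s,[(*g,201),(*g,192)]),proj(t,[(*g,201),(*g,192)]))
def stem(c,b):  # white stem: blob rows/cols fit
    for a,q,l in mask_blobs(c,lambda H,S_,V:(V>150)&(S_<60),b,15):
        p=np.argwhere(l)[:,::-1].astype(np.float32);vx,vy,x,y=cv2.fitLine(p,cv2.DIST_L2,0,.01,.01).ravel();print("stem",a,q,vx,vy,p.min(0),p.max(0))
stem(s,(228,165,242,206));stem(t,(168,155,182,172))
for c in(s,t):
    q=proj(c,[(*g,210),(*g,260)]);v=q[1]-q[0];print("expected stem",q,v/np.linalg.norm(v))
```

```text
s [(np.int32(15), array([235., 204.]))]
t [(np.int32(9), array([180.1, 170.6]))]
expected brass centre(z 201), end(192) s,t [[235.3 203.8]
 [235.4 206.4]] [[179.8 170.4]
 [180.6 171.3]]
stem 97 [235.1 188.1] 0.055495065 0.998459 [233. 175.] [238. 202.]
stem 30 [239.9 187. ] -4.371139e-08 1.0 [238. 182.] [241. 192.]
stem 26 [229.8 202.8] 0.5104171 0.85992694 [228. 200.] [232. 205.]
stem 18 [175.  166.6] 0.648502 0.76121294 [172. 163.] [178. 170.]
expected stem [[235.2 201.1]
 [234.6 185.8]] [-0. -1.]
expected stem [[179.  169.5]
 [174.2 164.3]] [-0.7 -0.7]
```

Brass end and stem both lie within 0.3 px of where an upright wand at the TCP would be, so its bottom is at TCP z − 117. Next I'll refine the collar centre from its edges.

Run:
```python
from h import *
np.set_printoptions(precision=2,suppress=True)
d=pickle.load(open("c0.pkl","rb"));k=8
out=[]
for n,b in("top",(250,170,276,198)),("side",(238,172,268,200)):
    c=d[n];im=c["image"][b[1]:b[3],b[0]:b[2]].min(2);g=cv2.resize(im,None,fx=k,fy=k,interpolation=cv2.INTER_CUBIC)
    th=cv2.threshold(g,0,255,cv2.THRESH_OTSU)[0]
    for thr in(th,th+15,th+30):
        m=(g>thr).astype(np.uint8);cs,h=cv2.findContours(m,cv2.RETR_CCOMP,cv2.CHAIN_APPROX_NONE)
        i=max(range(len(cs)),key=lambda i:cv2.contourArea(cs[i]) if h[0][i][3]<0 else 0)
        full=lambda p:(np.array(p)+.5)/k-.5+b[:2]
        p=cs[i][:,0];l,r,u,lo=p[:,0].min(),p[:,0].max(),p[:,1].min(),p[:,1].max();cx=(l+r)/2
        A=onz(c,*full((cx,u)),135)
        # width measured at z=135; centre lies 21.5 mm from the far edge along the viewing direction
        o,_=ray(c,0,0);w=A-o;w[2]=0;w/=np.linalg.norm(w);
        L,R_=onz(c,*full((l,(u+lo)/2)),135),onz(c,*full((r,(u+lo)/2)),135)
        hol=[cs[j] for j in range(len(cs)) if h[0][j][3]==i and cv2.contourArea(cs[j])>k*k*8]
        print(n,thr,"ext",full((l,u)),full((r,lo)),"width",np.linalg.norm(L-R_),"far-edge centre",A-21.5*w)
        for q in hol:
            e=cv2.fitEllipse(q);print("   hole",full(e[0]),np.array(e[1])/k,onz(c,*full(e[0]),135))
```

```text
top 173.0 ext [254.94 175.69] [269.94 190.94] width 41.04930137987495 far-edge centre [476.82 -49.37 135.  ]
   hole [262.54 182.81] [8.79 9.92] [478.12 -47.08 135.  ]
top 188.0 ext [255.31 175.94] [269.69 190.44] width 39.34106635109124 far-edge centre [476.11 -49.54 135.  ]
   hole [262.56 182.86] [ 9.81 10.48] [477.97 -47.12 135.  ]
top 203.0 ext [255.81 176.19] [269.31 189.94] width 36.948414211844174 far-edge centre [475.41 -49.7  135.  ]
   hole [262.57 182.91] [10.84 11.13] [477.83 -47.15 135.  ]
side 136.0 ext [237.56 177.19] [265.81 199.44] width 88.72531998857777 far-edge centre [477.71 -55.11 135.  ]
side 151.0 ext [237.56 177.31] [265.69 199.44] width 88.31476503416671 far-edge centre [477.83 -54.34 135.  ]
   hole [247.59 186.79] [3.91 7.07] [486.84 -19.06 135.  ]
side 166.0 ext [237.56 177.44] [265.56 194.94] width 88.55953519871109 far-edge centre [477.94 -53.56 135.  ]
   hole [247.74 186.86] [4.7  8.54] [486.32 -18.75 135.  ]
```

Run:
```python
from plant import *
from h import *
np.set_printoptions(precision=2,suppress=True)
C=[477,-48]
servo_line([*C,310],speed=110)
servo_line([*C,267],speed=60);pause(.4);st("hover")   # brass end ~150
d={n:capture(n) for n in("side","top")};pickle.dump(d,open("c4.pkl","wb"))
f=lambda im,a:cv2.resize(im[a[1]:a[3],a[0]:a[2],::-1],(395,592),interpolation=cv2.INTER_CUBIC)
cv2.imwrite("pics/f.png",np.hstack([f(d["side"]["image"],(230,140,278,212)),f(d["top"]["image"],(236,150,284,222))]))
```

```text
hover 18.31 [477.1 -48.  267.1] f [-1.   0.4 -0.8] w 0.155 39.0
```

View pics/f.png

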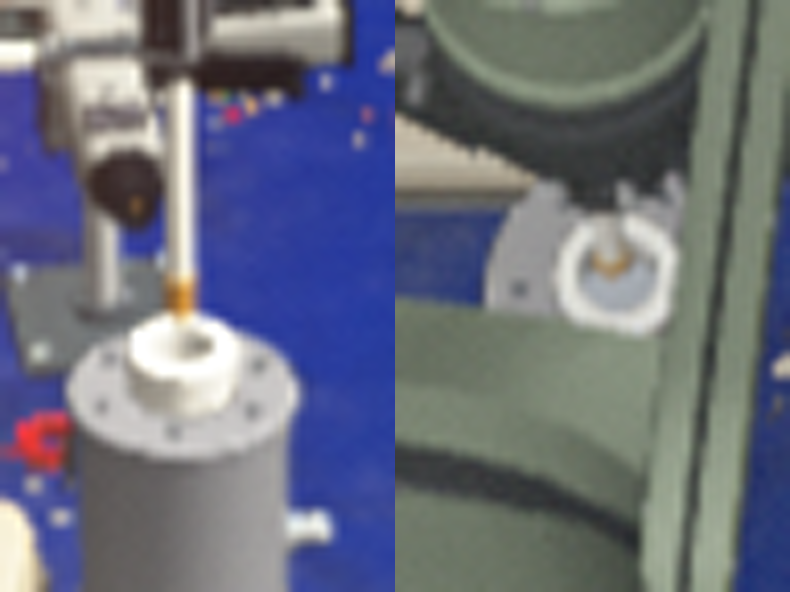

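In the hover view, left panel, the brass end is at (181,316) and the collar spans 127–241. In the right panel the brass end is at (612,275), the collar outline spans 556–680 and the bore 578–655. I'll compare these with projections in the same images.

Run:
```python
from h import *
np.set_printoptions(precision=2,suppress=True)
d=pickle.load(open("c4.pkl","rb"));s,t=d["side"],d["top"]
k=395/48
def proj(c,P): return cv2.projectPoints(np.array(P,float),np.array(c["rvec"],float),np.array(c["tvec"],float),np.array([[c["fx"],0,c["cx"]],[0,c["fy"],c["cy"]],[0,0,1]]),None)[0].reshape(-1,2)
a=np.linspace(0,2*np.pi,73)
for n,c,o in("side",s,(230,140,0)),("top",t,(236,150,395)):
    g=lambda P:(proj(c,P)+.5-o[:2])*k-.5+[o[2],0]
    print(n,"end150",g([(477,-48,150)]),"centre135",g([(477,-48,135)]))
    for r in(21.5,14):
        q=g([(477+r*np.cos(x),-48+r*np.sin(x),135) for x in a]);print("  r",r,q.min(0),q.max(0))
    b=lambda H,S_,V:(H>8)&(H<28)&(S_>90)&(V>70)
    bx=(245,172,258,182) if n=="side" else (255,176,270,188)
    print("  brass",[(m,(q+.5-o[:2])*k-.5+[o[2],0]) for m,q,_ in mask_blobs(c,b,bx,2)],"exp",g([(477,-48,159)]))
    im=c["image"].min(2)
    if n=="side":
        for row in range(181,187): print(row,im[row,243:263])
    else:
        for row in range(181,189): print(row,im[row,253:273])
```

```text
side end150 [[181.84 316.61]] centre135 [[182.25 349.07]]
  r 21.5 [127.11 319.35] [237.41 379.53]
  r 14 [146.34 329.63] [218.16 368.82]
  brass [(np.int32(14), array([177.01, 298.69]))] exp [[181.59 296.96]]
181 [162 175 184 255 255 247 236 225 200 171 149 140 168 251 255 238 196 165
 131  87]
182 [176 191 190 255 255 246 234 220 194 164 145 135 165 252 255 247 214 198
 185 163]
183 [150 175 167 240 255 251 245 232 207 183 186 201 241 255 255 243 210 188
 169 172]
184 [171 181 146 176 238 249 254 252 249 247 250 253 255 254 251 232 201 171
 142 172]
185 [196 196 154 133 160 202 239 241 241 249 251 251 249 244 240 220 200 181
 171 192]
186 [198 196 164 132 130 142 158 159 173 213 224 227 229 235 238 210 199 196
 195 199]
top end150 [[618.51 266.8 ]] centre135 [[619.82 276.87]]
  r 21.5 [555.2  214.01] [684.51 340.23]
  r 14 [577.73 235.88] [661.93 318.07]
  brass [(np.int32(2), array([616.69, 266.95]))] exp [[617.7  260.62]]
181 [151 148 145 204 216 169 120 115 155 156 113 103 139 150 158 209 218 153
 109 115]
182 [148 149 159 209 213 150 120 108 114 105  86 121 160 153 146 208 204 140
 111 116]
183 [151 153 178 212 213 153 145 161 135 117 144 156 170 162 163 210 194 133
 112 116]
184 [151 150 170 211 214 169 161 168 167 164 167 166 164 160 174 209 181 130
 113 116]
185 [154 149 154 210 214 189 171 165 168 168 165 164 162 164 189 212 166 115
 111 115]
186 [154 148 145 207 215 209 191 170 166 165 163 163 165 178 204 217 160 113
 115 117]
187 [149 150 140 178 211 216 206 192 176 166 168 169 185 202 215 217 157 115
 114 118]
188 [126 133 128 136 179 206 206 207 202 202 204 201 207 215 220 195 131 109
 116 117]
```

The projected collar edges agree with the observed ones to about 0.7 mm, so I'll insert at (476.5,-48). The end target is z = 68, which means TCP z = 185.

Run:
```python
from plant import *
from h import *
servo_line([476.5,-48,260],speed=30)
if servo_line([476.5,-48,185.2],speed=40,force_limit=3): st("CONTACT")
pause(.5);st("in")
d={n:capture(n) for n in("side","top")};pickle.dump(d,open("c5.pkl","wb"))
f=lambda im,a:cv2.resize(im[a[1]:a[3],a[0]:a[2],::-1],(395,592),interpolation=cv2.INTER_CUBIC)
cv2.imwrite("pics/g.png",np.hstack([f(d["side"]["image"],(230,140,278,212)),f(d["top"]["image"],(236,150,284,222))]))
```

```text
in 21.31 [476.5 -48.  185.2] f [ 0.9 -0.3 -0.2] w 0.149 39.0
```

View pics/g.png

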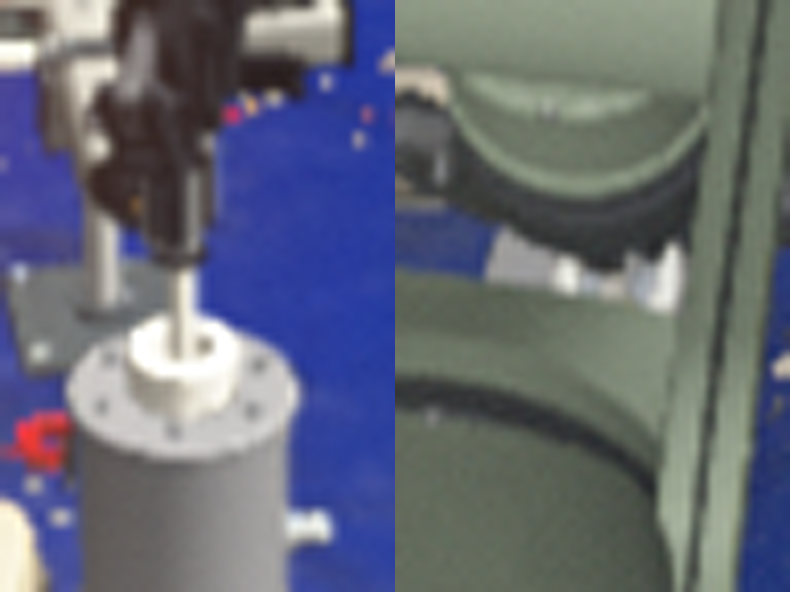

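The stem at column 183 stands in the collar, whose centre is at column 184, with no contact force. The gripper is steady, so I'm handing in.

```bash
python3 -c "
from plant import *
print(hand_in())"
```

```text
the job is handed in; nothing more can be done
None
```

I squeezed the trigger fully and it sprang back out. The sample wand is now held upright and still, centred in the collar to within about 1 mm by the cameras. Its brass end is about 68 mm above the bench, no contact force showed during insertion, and the job was handed in at about 21 s with no verdict returned.

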